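Set out the impression practice station

ROBOT

A 7-joint arm with a two-finger parallel gripper is mounted at the origin on the work surface. World frame = base frame: x ahead of the robot, y to its left, z up, the work surface at z = 0. Lengths are in m, angles in rad, forces in N, time in s.
With the tool pointing down it reaches from about 0.4 to 0.875 m from the base axis. Payload 6.5 kg.
Tool frame: the origin (TCP) lies between the finger pads; the fingertips stand tcp_to_tips ahead of it and the grasp point (between the pads) lies 5 mm behind it (tcp_to_tips is the distance from the TCP to the fingertips, in m); y points along the fingers, x is the direction in which the jaws open and shut, and the axes are right-handed (so a half turn about y gives the same grasp; the last joint's range is limited). The gripper opens to 88 mm and grips with 3 to 60 N. Pads are 18 mm wide; open, the fingers measure 123 mm over their backs; the gripper's body (75 mm by 187 mm) begins 45 mm behind the grasp point.
Start: joints at [1.213, 0.536, -0.004, 1.538, 0.003, 1.067, -0.071], TCP at [0.187, -0.623, 0.253] pointing down, gripper open.
Joint ranges: [-2.7, 2.7], [-0.37, 2.16], [-1.27, 1.26], [0.24, 2.4], [-1.31, 4.45], [0.19, 1.91], [-2.76, 2.76]. Speed limits (rad/s): [2.39, 2.39, 3.14, 3.14, 3.14, 3.14, 3.14].

INTERFACE

Orientations are given as [roll, pitch, yaw] about the fixed x, y, z axes, in that order (R = Rz(yaw) Ry(pitch) Rx(roll)).
In Python, from rig import * gives the robot as it stands.
- The arm moves only by the shell command python3 -m jog 'ROWS' [FORCE]. ROWS is JSON, a list of rows, each a list of 7 numbers: the closure, from -1 (fully open) to 1 (shut), then the shift along the tool's x, y, z in m, then the turn, a rotation vector about the tool's x, y, z in rad. In form: [[jaw, x, y, z, rx, ry, rz], ...]. A call has 1 to 12 rows; each row shifts and turns the commanded pose from where the row before left it, along the tool's axes as they then stand; what a row does not reach is not made up. A row lasts 1/12 s, in which the tool goes at most 41.7 mm and 7.16 degrees, less where a joint would pass 70% of its speed; a pose out of reach is approached as far as the arm can. A call is refused whole if a number of a shift passes 0.0417 or a number of a turn 0.125, either way. A call with a gripper value outside its range is refused whole. The fingers move at their own pace and stop on an object; FORCE is the grip in N (left out, the last holds). Time passes only in rows, so rows that do not move let the fingers close. It gives the time, the measured TCP pose, the force and the opening at its end, in the units of the state.
- sense(): the state, without advancing time (a new reading comes with each control period).
- get_image(name): name is "scene" or "top" or "wrist"; returns a dict with "color" (400x640x3 uint8, red, green, blue), "fx", "fy", "cx", "cy" (pixels), "origin" and "orientation" of the camera in the world. Camera axes: x right, y down, z forward; pixel columns grow to the right and rows downward; lengths in m; the calibration is good to about 2 mm. A picture is of the moment at which its call begins. There is no depth.
- sign_off(): hands the job in, once; it reports no verdict.
Trained networks look in the newest picture that a camera, given by its name, has taken for a name from the list of things; names that differ only in an ending like _2 or _b are one class to them, and where a whole thing is asked for, a point or a joint stands for the part that bears it (a point fixed in the world has none). Each returns a list of dicts, best first, with "confidence" (0 to 1); they miss things now and then, are a little off and sometimes report something else, mostly with a low value. They report only what shows in the picture. A call takes as long as a camera call. They do not tell look-alikes from the thing itself.
- cut_out(camera, name): "mask" (400x640 bool, what is visible of it) and "point" ([column, row] in pixels, amid what is visible of it).
- mark_of(camera, name): "point" ([column, row] in pixels: a listed point, or the origin of a listed thing).
The state is a dict: "clock": time; "joints": joint angles; "joint_velocities": joint speeds; "effort": joint torques, N m; "ee_pos": TCP position; "tcp_rot": TCP orientation; "contact_force": force on the tool from outside, world axes, zero at the start; "wrist_torque": the same for the moment, N m; "finger_gap": finger opening in m.
Only numpy, scipy, OpenCV 4.12 (cv2) and the standard library are available. Lean on these libraries where they do the work, as an engineer would, in place of code of your own. Each camera call takes 0.05 s, during which the arm holds its last target.

TASK

Set out the dental practice tray: put the plaster jaw, teeth up, centred on the square model stand; stand the big lidded jar on the tray midway between the model stand and the mixing bowl, and put the small lidded jar on top of the big one, in the middle of its lid; stand the open measuring cup on the tray midway between the bowl and the scale. Everything is to stand upright, and the brown bottle and the little carton stay where they are.

Things in the scene. Friction and masses are not known exactly. Their poses are not given: they have to be found in the camera images.
- jaw_mid (a point): Plaster jaw model: cream pentagonal block 24 mm high, horseshoe of white teeth on top (36 mm in all). Flat sides 54 mm apart face its own +y and -y, 32 mm long. Flat back 18 mm behind the point (own -x), tip 33 mm ahead (own +x). Point: midway between the flat sides, 18 mm above its underside; z up. Any turn will do. Loose, on the black table beside the tray at the start.
- big_jar_mid (a point): Big round jar, grey with a flat white screw lid: diameter 64 mm, height 52 mm, straight sides. Point: its centre, 26 mm above its underside; z up. Loose, on the black table beside the tray at the start.
- small_jar_mid (a point): Small round jar of the same kind, grey with a flat white screw lid: diameter 42 mm, height 34 mm, straight sides. Point: its centre, 17 mm above its underside; z up. Loose, on the black table beside the tray at the start.
- cup_mid (a point): Open white plastic measuring cup, empty, no handle: diameter 45 mm at the foot, 48 mm at the rim, height 42 mm, wall 3 mm. Point: its centre, 21 mm above its underside; z up, mouth up. Loose, on the black table beside the tray at the start.
- stand: Model stand, fixed: square aluminium block 84 x 84 mm, flat black rubber top 30 mm above its origin. Origin: centre of its underside. Stand, bowl and scale are at the corners of a triangle with equal sides of 225 mm, in any order and turn. Stands on the round blue tray (pink paper floor 4 mm above the table).
- bowl: Round grey mixing bowl, fixed, open at the top: 88 mm across the rim, 45 mm high. Origin: centre of its underside. Stands on the round blue tray (pink paper floor 4 mm above the table).
- scale: Small white bench scale, fixed: 94 x 90 mm, 22 mm high, with a round steel pan and a black display strip. Origin: centre of its underside. Stands on the round blue tray (pink paper floor 4 mm above the table).
- bottle_mid (a point): Small brown (amber) bottle with a black cap, diameter 36 mm, height 85 mm, loose, standing among the things beside the tray; to be left alone. Point: on its axis, 42 mm above its underside; z up.
- carton_mid (a point): Small plain cardboard carton 58 x 42 x 50 mm high, loose, standing among the things beside the tray; to be left alone. Point: its centre, 25 mm above its underside; z up.
Not all that is in view belongs to the job. Leave any red look-alike of the part that bears cup_mid alone. Of the things that look like the stand, take the one that is farthest to the robot's left at the start.

How it is judged:
At the end, for the whole second after the job is handed in: Jaw on the stand within 14 mm of its centre; big jar on the tray floor midway between stand and bowl, cup midway between bowl and scale, each within about 14 mm either way; small jar on the big jar's lid within 11 mm of its centre; all upright (0.12 rad) and at rest (horizontal distance between jaw_mid and stand below 0.014 m and z of jaw_mid in the frame of stand between 0.044 and 0.052 m and horizontal distance between big_jar_mid and stand between 0.0985 and 0.1265 m and horizontal distance between big_jar_mid and bowl between 0.0985 and 0.1265 m and horizontal distance between big_jar_mid and scale between 0.180856 and 0.208856 m and height (world z) of big_jar_mid between 0.026 and 0.034 m and horizontal distance between cup_mid and bowl between 0.0985 and 0.1265 m and horizontal distance between cup_mid and scale between 0.0985 and 0.1265 m and horizontal distance between cup_mid and stand between 0.180856 and 0.208856 m and height (world z) of cup_mid between 0.021 and 0.029 m and horizontal distance between small_jar_mid and big_jar_mid below 0.011 m and z of small_jar_mid in the frame of big_jar_mid between 0.039 and 0.047 m and angle between each of jaw_mid, big_jar_mid, small_jar_mid, cup_mid's own z axis and vertical below 0.12 rad and linear speed of each of jaw, big_jar, small_jar, cup below 0.02 m/s); the robot touches nothing.
It fails at once if the bottle is pushed more than 20 mm or tipped (distance of bottle_mid from where it was at the start of the episode above 0.02 m or angle between bottle_mid's own z axis and vertical above 0.35 rad).
It fails at once if the carton is pushed more than 20 mm or tipped (distance of carton_mid from where it was at the start of the episode above 0.02 m or angle between carton_mid's own z axis and vertical above 0.35 rad).
It also fails if it takes over 99 s, if anything falls off the work surface, if the arm or the gripper's body presses on something with over 40 N, if the wrist force passes 120 N, or if a joint passes its speed limit or range.

## Working session

There is one attempt and no reset: what is moved stays moved. The work goes in short steps, Python scripts to look and compute and a shell command to move; the robot and the scene stay as the last step left them, time stands still between calls to the robot, and variables do not carry over. Pictures are saved under pics/ and viewed, and the job is handed in when it is done.

```bash
ls; mkdir -p pics; cat > h.py <<'E'
from rig import *
import numpy as np, cv2
from scipy.spatial.transform import Rotation as R
def save(im,n): cv2.imwrite('pics/'+n,cv2.cvtColor(im['color'],cv2.COLOR_RGB2BGR))
def camR(im):
    o=np.array(im['orientation'],float)
    if o.shape==(3,3): return o
    if o.size==4: raise Exception(o)
    return R.from_euler('xyz',o).as_matrix()
def px2w(im,p,z):
    d=camR(im)@np.array([(p[0]-im['cx'])/im['fx'],(p[1]-im['cy'])/im['fy'],1])
    o=np.array(im['origin']); return o+d*(z-o[2])/d[2]
def w2px(im,w):
    c=camR(im).T@(np.array(w)-np.array(im['origin'])); return np.array([im['fx']*c[0]/c[2]+im['cx'],im['fy']*c[1]/c[2]+im['cy']])
E
python3 - <<'E'
from h import *
s=sense(); print(s)
for n in ['scene','top','wrist']:
    im=get_image(n); save(im,n+'0.png'); print(n,im['origin'],im['orientation'],im['fx'],im['cx'],im['cy'])
    if n!='wrist':
      for t in ['jaw_mid','big_jar_mid','small_jar_mid','cup_mid','stand','bowl','scale','bottle_mid','carton_mid']:
        print(t,[(np.round(m['point'],1),round(m['confidence'],2)) for m in mark_of(n,t)])
E
```

```text
pics
{'clock': 0.0, 'joints': array([ 1.21279024,  0.53715606, -0.00444694,  1.53887035,  0.00262449,
        1.06731408, -0.07122684]), 'joint_velocities': array([ 3.06931446e-04,  1.22897896e-04, -2.93466564e-04, -6.99387295e-04,
        7.11312882e-04, -3.81088322e-05,  9.83054180e-04]), 'effort': array([ 1.48500953e-04, -5.70981610e+01,  9.90657471e-01, -2.51603919e+01,
       -5.63592883e-02,  1.78571156e-02,  1.40568841e-04]), 'ee_pos': array([ 0.18680466, -0.6219542 ,  0.25184663]), 'tcp_rot': array([-1.57094139,  0.00173614, -1.27892628]), 'contact_force': array([ 0.13416346,  1.01273825, -0.32117425]), 'wrist_torque': array([ 0.00616792, -0.02331239,  0.06036988]), 'finger_gap': 0.08821318582750562}
scene [1.19218194 0.33697961 0.66819367] [-2.21609052  0.01310583  1.97638955] 402.57768114456036 315.31223524200686 195.14188816766688
jaw_mid [(array([223.6, 184.2]), 0.88), (array([289.5, 211.9]), 0.64)]
big_jar_mid [(array([491.7, 263.8]), 0.74)]
small_jar_mid [(array([415.3, 229.2]), 0.85)]
cup_mid [(array([136.1, 221.4]), 0.68), (array([184.8, 212.6]), 0.62)]
stand [(array(
[... 441 characters left out ...]
27740242262 201.7568037262963
jaw_mid [(array([423.5, 214.7]), 0.75)]
big_jar_mid [(array([163.6, 196.3]), 0.82)]
small_jar_mid [(array([227.6, 218.5]), 0.76)]
cup_mid [(array([468.5, 133. ]), 0.92), (array([432.7, 153.8]), 0.54), (array([339.1, 126.5]), 0.54)]
stand [(array([396.8, 277.2]), 0.95), (array([341.8, 208.8]), 0.55)]
bowl [(array([337.9, 126.2]), 0.58)]
scale [(array([268.2, 168.7]), 0.9), (array([213.9, 152.9]), 0.5)]
bottle_mid [(array([483.1, 181.4]), 0.77)]
carton_mid [(array([213.1, 152.9]), 0.83), (array([337.3, 126. ]), 0.56)]
wrist [ 0.26034472 -0.60172807  0.38486224] [ 2.84277569e+00 -6.82995716e-04 -1.27866696e+00] 312.5375876311179 320.06727495329704 197.8201160028941
```

View pictures.

View pics/top0.png

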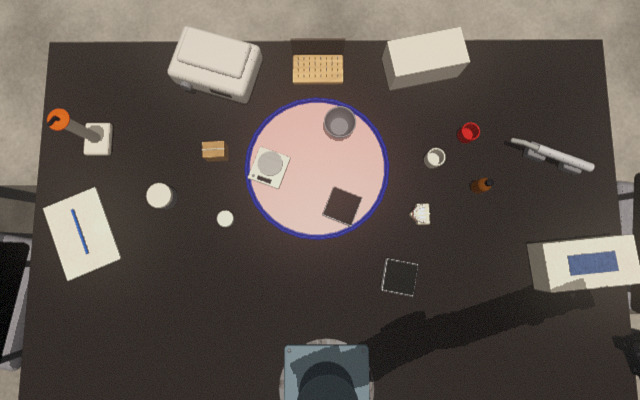

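View pics/scene0.png

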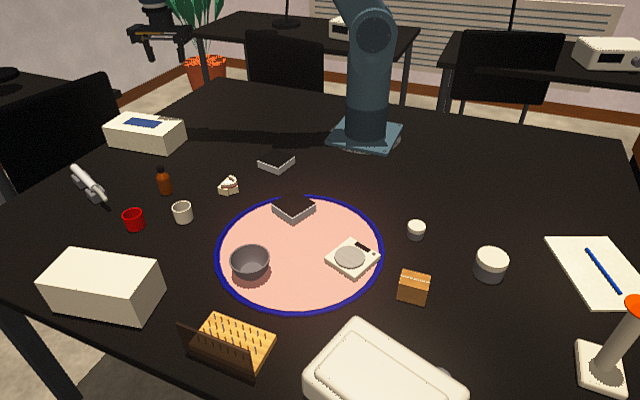

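View pics/wrist0.png

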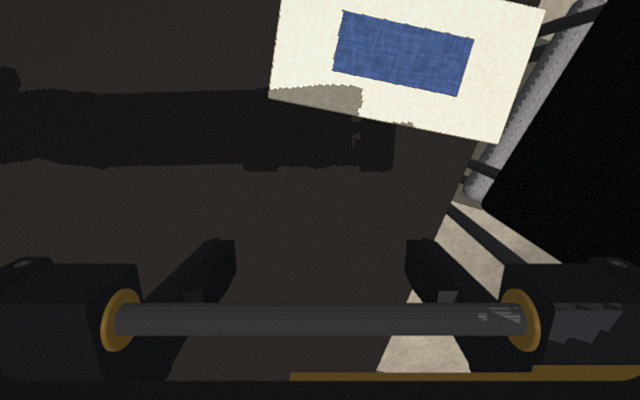

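```bash
python3 - <<'E'
from h import *
T=get_image('top'); S=get_image('scene')
from scipy.optimize import least_squares
hz={'jaw_mid':.018,'big_jar_mid':.026,'small_jar_mid':.017,'cup_mid':.021,'stand':.004,'bowl':.004,'scale':.004,'bottle_mid':.042,'carton_mid':.025}
for t,z in hz.items():
    a=[px2w(T,m['point'],z)[:2].round(4) for m in mark_of('top',t)[:3] if m['confidence']>.4]
    b=[px2w(S,m['point'],z)[:2].round(4) for m in mark_of('scene',t)[:3] if m['confidence']>.4]
    print(t,*a,'|',*b)
for n,im in(('top',T),('scene',S)):
  for t in['jaw_mid','big_jar_mid','small_jar_mid','cup_mid','stand','bowl','scale']:
    for c in cut_out(n,t)[:2]:
      print(n,t,round(c['confidence'],2),np.round(c['point'],1),c['mask'].sum(), cv2.boundingRect(c['mask'].astype(np.uint8)))
def crop(im,x,y,w,h,k,n):
    c=cv2.resize(im['color'][y:y+h,x:x+w],None,fx=k,fy=k,interpolation=cv2.INTER_NEAREST); cv2.imwrite('pics/'+n,cv2.cvtColor(c,cv2.COLOR_RGB2BGR))
crop(T,240,90,260,150,3,'topc.png'); crop(S,200,150,100,70,8,'scenec.png')
E
```

```text
jaw_mid [ 0.4425 -0.2573] | [ 0.4492 -0.262 ]
big_jar_mid [0.4908 0.4352] | [0.5001 0.4356]
small_jar_mid [0.4322 0.2591] | [0.4236 0.2668]
cup_mid [0.6156 0.3   ] [ 0.6637 -0.3943] [ 0.6021 -0.2932] | [ 0.6006 -0.2963]
stand [ 0.2849 -0.1911] [ 0.4621 -0.0408] | [ 0.4739 -0.0476] [ 0.2851 -0.19  ] [0.4706 0.4389]
bowl [ 0.6942 -0.038 ] | [ 0.6942 -0.0364] [0.4736 0.4402]
scale [0.5704 0.1513] | [0.5743 0.152 ] [0.424  0.2562]
bottle_mid [ 0.5304 -0.4127] | [ 0.5123 -0.4238]
carton_mid [0.6154 0.3005] | [0.6217 0.2992] [ 0.7151 -0.024 ] [0.5976 0.1629]
top jaw_mid 0.9 [418.6 212.6] 311 (409, 204, 21, 20)
top big_jar_mid 0.87 [162.1 194.6] 566 (147, 183, 30, 25)
top small_jar_mid 0.68 [224.5 216.5] 238 (216, 210, 18, 17)
top cup_mid 0.81 [431.1 155.3] 325 (424, 148, 21, 20)
top cup_mid 0.77 [467.9 132.2] 346 (457, 123, 23, 20)
top stand 0.73 [341.5 208.8] 996 (323, 187, 39, 39)
top stand 0.69 [420.3 212.7] 344 (409, 203, 21, 21)
top bowl 0.95 [341.1 121. ] 806 (324, 106, 32, 32)
scene jaw_mid 0.58 [227.2 189.3] 254 (219, 177, 19, 19)
scene big_jar_mid 0.8 [491.2 266.1] 1105 (473, 246, 37, 39)
scene small_jar_mid 0.76 [415.9 229.5] 327 (407, 220, 19, 21)
scene cup_mid 0.81 [183.8 213.2] 380 (173, 201, 20, 24)
scene cup_mid 0.68 [135.9 220. ] 420 (123, 208, 22, 24)
scene stand 0.96 [289.4 209.1] 987 (271, 191, 45, 35)
scene stand 0.92 [273.6 161.4] 663 (257, 150, 38, 26)
scene bowl 0.61 [249.1 261.7] 1194 (229, 244, 41, 37)
scene scale 0.63 [353.4 256.4] 1395 (325, 238, 55, 44)
```

View pics/topc.png

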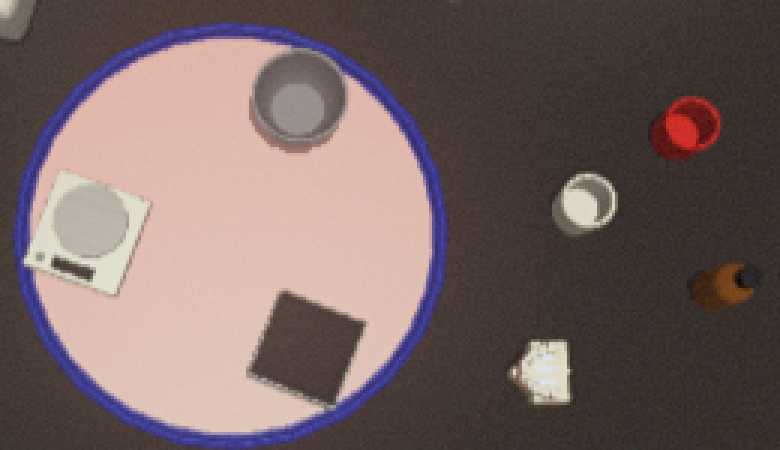

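View pics/scenec.png

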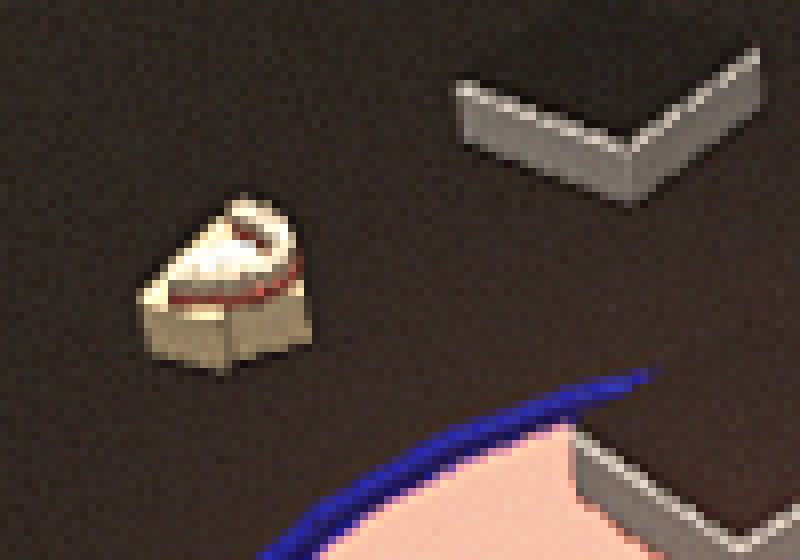

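```bash
python3 - <<'E'
from h import *
from scipy.optimize import least_squares
T=get_image('top'); S=get_image('scene')
P=lambda c,z: px2w(T,((c[0])/3+240-.33,(c[1])/3+90-.33),z)[:2]
st=P((308,348.5),.034); bo=P((299,97),.049); sc=P((88.5,233),.026)
print(st,bo,sc,[np.linalg.norm(a-b).round(4) for a,b in((st,bo),(bo,sc),(sc,st))])
def tri(p):
    return np.array([[p[0]+.225/3**.5*np.cos(p[2]+k),p[1]+.225/3**.5*np.sin(p[2]+k)] for k in(0,2*np.pi/3,-2*np.pi/3)])
best=None
for s in(1,-1):
    r=least_squares(lambda p:(tri([p[0],p[1],p[2]])[::1 if s==1 else 1][[0,1,2] if s==1 else [0,2,1]]-np.array([st,bo,sc])).ravel(),[.58,.03,-2.2])
    if best is None or r.cost<best[0]: best=(r.cost,tri(r.x)[[0,1,2] if s==1 else [0,2,1]],r.fun)
V=best[1]; print(V.round(4),best[2].round(4)); print('jar tgt',(V[0]+V[1])/2,'cup tgt',(V[1]+V[2])/2)
print('jaw corners',P((569,340),.024),P((569,404),.024),P((509,373),.024))
print('cup',P((587,202),.042))
# scene projections check
for n,w in(('stand',[*V[0],.034]),('bowl',[*V[1],.049]),('scale',[*V[2],.026])): print(n,w2px(S,w),w2px(T,w))
# lids: bright blobs in top/scene
hsv=cv2.cvtColor(T['color'],cv2.COLOR_RGB2GRAY)
for n,b,z in(('big',(140,175,40,40),.052),('small',(210,205,30,30),.034)):
    g=hsv[b[1]:b[1]+b[3],b[0]:b[0]+b[2]]
    m=(g>170).astype(np.uint8); c=max(cv2.findContours(m,0,cv2.CHAIN_APPROX_NONE)[0],key=cv2.contourArea)
    e=cv2.fitEllipse(c); q=np.array(e[0])+b[:2]; print(n,q,e[1],px2w(T,q,z))
c=cv2.resize(T['color'][170:240,140:250],None,fx=7,fy=7,interpolation=cv2.INTER_NEAREST); cv2.imwrite('pics/jars.png',cv2.cvtColor(c,cv2.COLOR_RGB2BGR))
c=S['color'].copy()
for w in([*V[0],.034],[*V[1],.049],[*V[2],.026],[.6036,-.2945,.042]):
    q=w2px(S,w); cv2.circle(c,(int(round(q[0])),int(round(q[1]))),1,(0,255,0),-1)
c=cv2.resize(c[150:290,120:400],None,fx=2.8,fy=2.8,interpolation=cv2.INTER_NEAREST); cv2.imwrite('pics/sc1.png',cv2.cvtColor(c,cv2.COLOR_RGB2BGR))
E
```

```text
[ 0.46692452 -0.04496437] [ 0.6904402  -0.03827279] [0.57265433 0.15059026] [np.float64(0.2236), np.float64(0.2226), np.float64(0.2223)]
[[ 0.4662 -0.0459]
 [ 0.6911 -0.039 ]
 [ 0.5727  0.1523]] [-0.0007 -0.001   0.0007 -0.0008  0.      0.0017]
jar tgt [ 0.57866269 -0.04247039] cup tgt [0.63190178 0.05663485]
jaw corners [ 0.47505275 -0.27741811] [ 0.41821487 -0.27528679] [ 0.44577128 -0.22328192]
cup [ 0.59587524 -0.29259836]
stand [293.12410681 201.07177165] [342.70043324 206.1029574 ]
bowl [249.92546975 256.02889972] [339.6158361  121.75959709]
scale [352.55737881 251.61606088] [268.53858384 167.32416231]
big [158.23041916 194.73622894] (22.751781463623047, 23.6055908203125) [0.49522064 0.43572257 0.052     ]
small [224.5611124  218.04914379] (14.589595794677734, 15.126384735107422) [0.43532232 0.26536034 0.034     ]
```

View pics/jars.png

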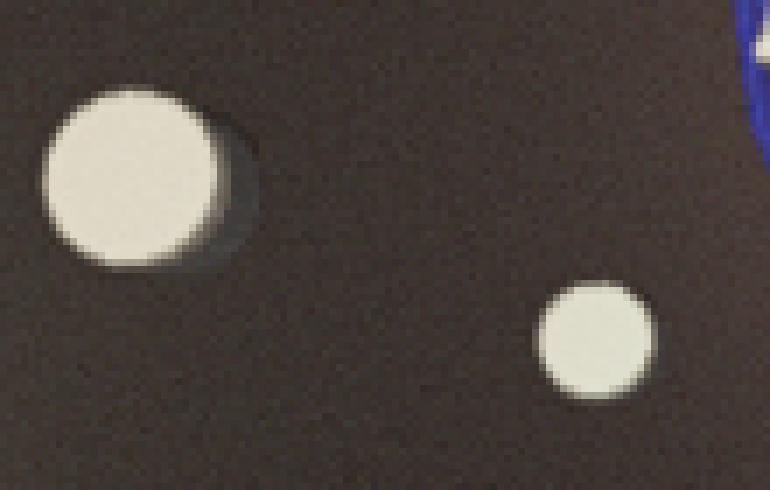

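View pics/sc1.png

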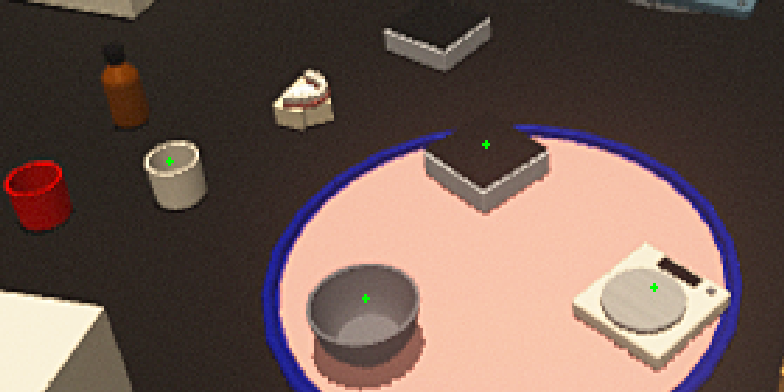

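```bash
python3 -c "
import rig;print([n for n in dir(rig) if n[0]!='_'], getattr(rig,'tcp_to_tips',None))"
python3 -m jog '[[-1,0,0,0,0,-0.125,0],[-1,0,0,0,0,-0.125,0],[-1,0,0,0,0,-0.125,0],[-1,0,0,0,0,-0.125,0],[-1,0,0,0,0,-0.125,0],[-1,0,0,0,0,-0.125,0],[-1,0,0,0,0,-0.125,0],[-1,0,0,0,0,-0.125,0],[-1,0,0,0,0,-0.125,0],[-1,0,0,0,0,-0.125,0],[-1,0,0,0,0,-0.029,0],[-1,0,0,0,0,0,0]]' 25
```

```text
['PlanningError', 'cut_out', 'get_image', 'mark_of', 'sense', 'sign_off', 'tcp_to_tips'] 0.014
clock: 3.85
ee_pos: [0.1868, -0.6226, 0.2527]
tcp_rot: [-1.571, -0.0, 0.001]
contact_force: [0.5, -0.4, -0.4]
finger_gap: 0.0885
```

```bash
python3 -m jog '[[-1,0.0236,0,0.0322,0,0,0],[-1,0.0236,0,0.0322,0,0,0],[-1,0.0236,0,0.0322,0,0,0],[-1,0.0236,0,0.0322,0,0,0],[-1,0.0236,0,0.0322,0,0,0],[-1,0.0236,0,0.0322,0,0,0],[-1,0.0236,0,0.0322,0,0,0],[-1,0.0236,0,0.0322,0,0,0],[-1,0.0236,0,0.0322,0,0,0],[-1,0.0236,0,0.0322,0,0,0],[-1,0.023,0,0.0322,0,0,0],[-1,0,0,0,0,0,0]]'
python3 - <<'E'
from h import *
im=get_image('wrist'); save(im,'w1.png'); print(im['origin'],sense()['ee_pos'])
for t,z in(('jaw_mid',.018),('cup_mid',.021)):
  for m in mark_of('wrist',t)[:2]: print(t,m,px2w(im,m['point'],z))
E
```

```text
clock: 4.85
ee_pos: [0.4511, -0.2602, 0.2535]
tcp_rot: [-1.568, -0.004, 0.01]
contact_force: [0.4, 1.2, 0.0]
finger_gap: 0.0881
[ 0.4500022  -0.18538868  0.38589297] [ 0.4487701  -0.26395592  0.25317998]
jaw_mid {'point': [318.1, 162.2], 'confidence': 0.9} [ 0.45025771 -0.2536879   0.018     ]
cup_mid {'point': [440.2, 199.6], 'confidence': 0.86} [ 0.60028509 -0.29809182  0.021     ]
cup_mid {'point': [483.0, 269.6], 'confidence': 0.67} [ 0.66864747 -0.39412343  0.021     ]
```

View pics/w1.png

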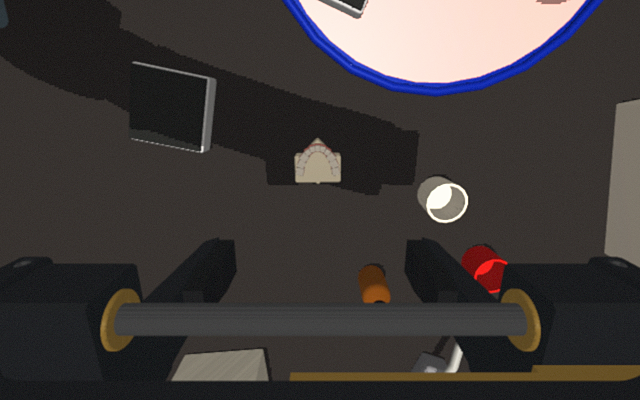

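```bash
python3 -m jog '[[-1,0,0.04,0.006,0,0,0],[-1,0,0.04,0,0,0,0],[-1,0,0.04,0,0,0,0],[-1,0,0.04,0,0,0,0],[-1,0,0.03,0,0,0,0],[-1,0,0.025,0,0,0,0],[-1,0,0.02,0,0,0,0],[-1,0,0,0,0,0,0],[-1,0,0,0,0,0,0]]' 25
```

```text
clock: 5.75
ee_pos: [0.4448, -0.2644, 0.017]
tcp_rot: [-1.572, 0.002, -0.004]
contact_force: [-0.3, 0.1, 0.6]
finger_gap: 0.0882
```

```bash
python3 -m jog '[[-1,0.003,0,0.004,0,0,0],[-1,0,0,0,0,0,0],[1,0,0,0,0,0,0],[1,0,0,0,0,0,0],[1,0,0,0,0,0,0],[1,0,0,0,0,0,0],[1,0,0,0,0,0,0],[1,0,0,0,0,0,0]]' 25
python3 - <<'E'
from h import *
for i in range(4): get_image('wrist'); s=sense(); print(s['ee_pos'],s['finger_gap'],s['contact_force'])
E
```

```text
clock: 6.42
ee_pos: [0.449, -0.2584, 0.0178]
tcp_rot: [-1.571, -0.0, -0.0]
contact_force: [0.4, 0.4, 1.5]
finger_gap: 0.0538
[ 0.44893453 -0.25837493  0.01776052] 0.054065486945271836 [-0.71042993  0.0350579   0.63245999]
[ 0.44894435 -0.25838539  0.01776203] 0.0538458728340075 [ 0.20079419 -0.30470891  1.49915832]
[ 0.44893947 -0.25835023  0.01776352] 0.053678016313312864 [-0.6167687   0.41798808  1.19675689]
[ 0.44892438 -0.25837113  0.01776621] 0.05382840695271559 [-0.98633453 -0.2971701   1.18119075]
```

```bash
python3 -m jog '[[1,0,-0.02,0,0,0,0],[1,0,-0.04,0,0,0,0],[1,0,-0.04,0,0,0,0],[1,0.003,0,0.035,0,0,0],[1,0.003,0,0.035,0,0,0],[1,0.003,0,0.035,0,0,0],[1,0.003,0,0.035,0,0,0],[1,0.003,0,0.035,0,0,0],[1,0.0025,0,0.0365,0,0,0],[1,0,0,0,0,0,0],[1,0,0,0,0,0,0],[1,0,0,0,0,0,0]]'
python3 - <<'E'
from h import *
for n in('top','scene'):
  im=get_image(n); print(n,sense()['ee_pos'],sense()['finger_gap'])
  for m in mark_of(n,'jaw_mid')[:2]: print(m,px2w(im,m['point'],.118))
  c=im['color'][150:250,280:440] if n=='top' else im['color'][130:240,210:370]
  cv2.imwrite('pics/j_%s.png'%n,cv2.cvtColor(cv2.resize(c,None,fx=5,fy=5,interpolation=0),cv2.COLOR_RGB2BGR))
E
```

```text
clock: 7.62
ee_pos: [0.4662, -0.0474, 0.1175]
tcp_rot: [-1.571, 0.001, 0.0]
contact_force: [-0.7, -0.8, -0.7]
finger_gap: 0.054
top [ 0.46614939 -0.0481788   0.11750452] 0.05373939487994833
scene [ 0.46620533 -0.04850057  0.11754197] 0.054018837569336425
{'point': [288.5, 173.4], 'confidence': 0.67} [ 0.46684867 -0.05388323  0.118     ]
{'point': [181.0, 209.4], 'confidence': 0.39} [ 0.68215838 -0.20937658  0.118     ]
```

View pics/j_scene.png

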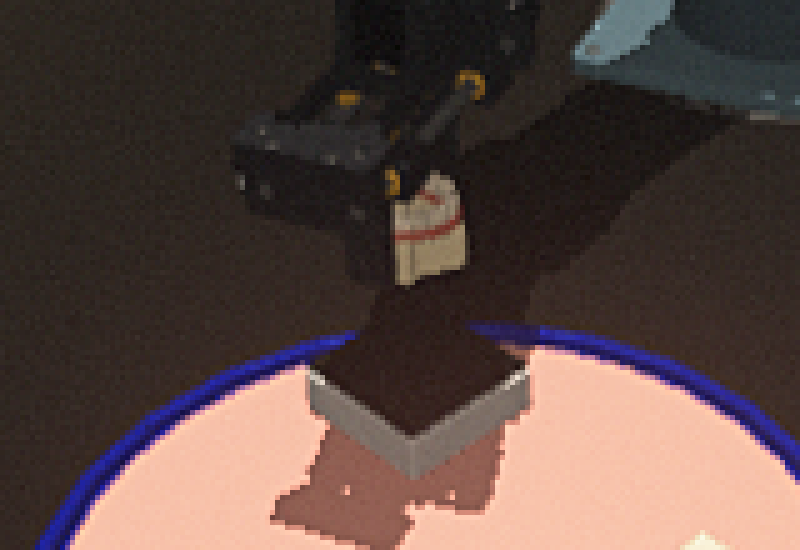

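```bash
python3 -m jog '[[1,0,0.03,0.0025,0,0,0],[1,0,0.02,0,0,0,0],[1,0,0.01,0,0,0,0],[1,0,0.004,0,0,0,0],[1,0,0,0,0,0,0],[1,0,0,0,0,0,0]]'
python3 - <<'E'
from h import *
im=get_image('scene'); print(sense()['ee_pos'],sense()['contact_force'])
c=im['color'][130:240,210:370]
cv2.imwrite('pics/j2.png',cv2.cvtColor(cv2.resize(c,None,fx=5,fy=5,interpolation=0),cv2.COLOR_RGB2BGR))
E
```

```text
clock: 8.32
ee_pos: [0.4669, -0.0446, 0.0542]
tcp_rot: [-1.571, -0.001, -0.0]
contact_force: [-0.6, -0.8, -0.9]
finger_gap: 0.0535
[ 0.46714981 -0.04449326  0.05449296] [-0.59732022 -0.23924359 -1.44574868]
```

View pics/j2.png

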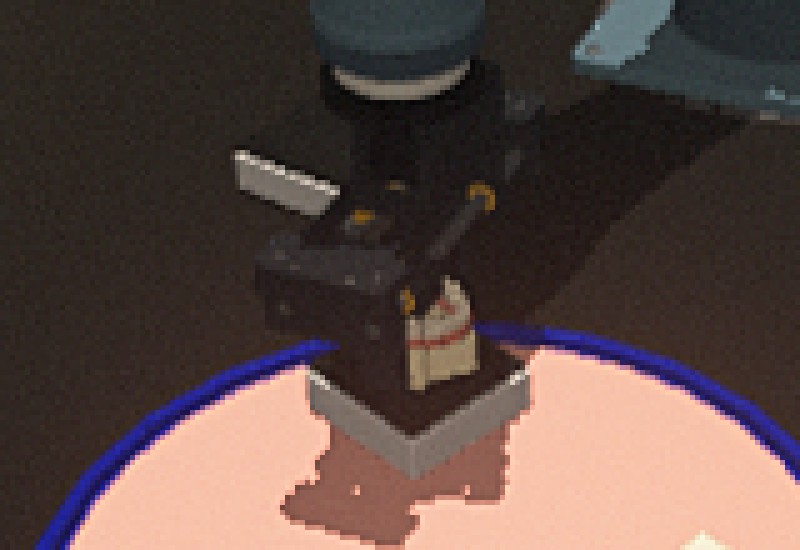

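```bash
python3 -m jog '[[1,0,0.002,0,0,0,0],[1,0,0,0,0,0,0],[1,0,0,0,0,0,0],[-1,0,0,0,0,0,0],[-1,0,0,0,0,0,0],[-1,0,0,0,0,0,0],[-1,0,0,0,0,0,0],[-1,0,-0.02,0,0,0,0],[-1,0,-0.03,0,0,0,0],[-1,0,-0.04,0,0,0,0],[-1,0,-0.03,0,0,0,0],[-1,0,0,0,0,0,0]]'
```

```text
clock: 9.37
ee_pos: [0.4699, -0.0443, 0.1769]
tcp_rot: [-1.572, -0.009, -0.0]
contact_force: [1.9, -0.3, 0.3]
finger_gap: 0.0884
```

```bash
python3 -m jog '[[-1,0.0188,0,-0.0358,0,0,0],[-1,0.0188,0,-0.0358,0,0,0],[-1,0.0188,0,-0.0358,0,0,0],[-1,0.0188,0,-0.0358,0,0,0],[-1,0.0188,0,-0.0358,0,0,0],[-1,0.0188,0,-0.0358,0,0,0],[-1,0.0188,0,-0.0358,0,0,0],[-1,0,0,0,0,0,0],[-1,0,0,0,0,0,0],[-1,0,0,0,0,0,0]]'
python3 - <<'E'
from h import *
im=get_image('wrist'); save(im,'w2.png'); print(im['origin'],sense()['ee_pos'])
for t,z in(('jaw_mid',.052),('cup_mid',.021)):
  for m in mark_of('wrist',t)[:2]: print(t,m,px2w(im,m['point'],z))
T=get_image('top')
for m in mark_of('top','jaw_mid')[:2]: print('top jaw',m,px2w(T,m['point'],.052))
c=T['color'][150:250,280:440]
cv2.imwrite('pics/j3.png',cv2.cvtColor(cv2.resize(c,None,fx=5,fy=5,interpolation=0),cv2.COLOR_RGB2BGR))
E
```

```text
clock: 10.2
ee_pos: [0.5976, -0.2939, 0.1707]
tcp_rot: [-1.569, 0.001, 0.0]
contact_force: [0.3, 0.1, -0.4]
finger_gap: 0.0886
[ 0.59788223 -0.21884965  0.30299786] [ 0.59767172 -0.2931285   0.1710898 ]
cup_mid {'point': [320.6, 187.3], 'confidence': 0.56} [ 0.598374   -0.29542458  0.021     ]
top jaw {'point': [339.4, 205.2], 'confidence': 0.73} [ 0.46664116 -0.03618531  0.052     ]
```

View pics/w2.png

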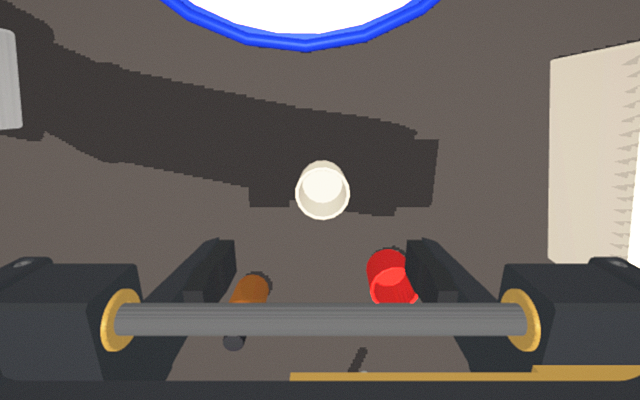

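View pics/j3.png

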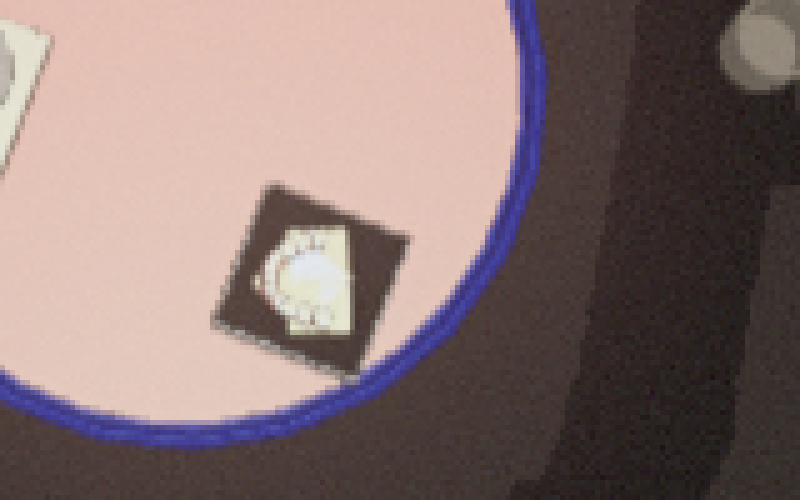

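```bash
python3 - <<'E'
from h import *
T=get_image('top')
f=lambda x,y,z: px2w(T,(x/5+280-.4,y/5+150-.4),z).round(4)
print(f(350,228,.058),f(351,335,.058),'tip',f(256,282,.058))
print('stand corners',f(272,184,.034),f(410,238,.034),f(352,376,.034),f(215,322,.034))
E
```

```text
[ 0.4919 -0.0624  0.058 ] [ 0.4365 -0.0622  0.058 ] tip [ 0.464  -0.0137  0.058 ]
stand corners [ 0.5189 -0.0234  0.034 ] [ 0.4898 -0.0961  0.034 ] [ 0.4168 -0.0645  0.034 ] [0.4454 0.0072 0.034 ]
```

```bash
python3 -m jog '[[-1,0.001,0.04,-0.002,0,0,0],[-1,0,0.04,0,0,0,0],[-1,0,0.035,0,0,0,0],[-1,0,0.02,0,0,0,0],[-1,0,0.014,0,0,0,0],[-1,0,0,0,0,0,0],[-1,0,0,0,0,0,0],[1,0,0,0,0,0,0],[1,0,0,0,0,0,0],[1,0,0,0,0,0,0],[1,0,0,0,0,0,0],[1,0,0,0,0,0,0]]' 20
python3 -m jog '[[1,0,0,0,0,0,0],[1,0,0,0,0,0,0]]'
```

```text
clock: 11.5
ee_pos: [0.5994, -0.2972, 0.0235]
tcp_rot: [-1.571, -0.001, -0.0]
contact_force: [0.4, -0.3, -0.7]
finger_gap: 0.057
clock: 11.67
ee_pos: [0.5991, -0.297, 0.0229]
tcp_rot: [-1.571, -0.0, -0.0]
contact_force: [-1.1, -0.4, 3.1]
finger_gap: 0.0458
```

```bash
python3 -m jog '[[1,0,-0.02,0,0,0,0],[1,0,-0.035,0,0,0,0],[1,0,-0.035,0,0,0,0],[1,0.0037,0,0.03,0,0,0],[1,0.0037,0,0.0405,0,0,0],[1,0.0037,0,0.0405,0,0,0],[1,0.0037,0,0.0405,0,0,0],[1,0.0037,0,0.0405,0,0,0],[1,0.0037,0,0.0405,0,0,0],[1,0.0037,0,0.0405,0,0,0],[1,0.0037,0,0.0405,0,0,0],[1,0.0037,0,0.0405,0,0,0]]'
python3 -m jog '[[1,0,0,0,0,0,0],[1,0,0,0,0,0,0],[1,0,0,0,0,0,0]]'
python3 - <<'E'
from h import *
S=get_image('scene');print(sense()['ee_pos'],sense()['finger_gap'])
c=S['color'][180:300,210:370]
cv2.imwrite('pics/c1.png',cv2.cvtColor(cv2.resize(c,None,fx=5,fy=5,interpolation=0),cv2.COLOR_RGB2BGR))
E
```

```text
clock: 12.67
ee_pos: [0.6322, 0.059, 0.1127]
tcp_rot: [-1.571, 0.0, -0.0]
contact_force: [0.5, 0.3, -0.2]
finger_gap: 0.046
clock: 12.92
ee_pos: [0.6322, 0.0565, 0.1125]
tcp_rot: [-1.572, 0.0, 0.0]
contact_force: [-0.6, -0.4, -0.4]
finger_gap: 0.0458
[0.63230008 0.05526597 0.11243802] 0.045722988169094536
```

View pics/c1.png

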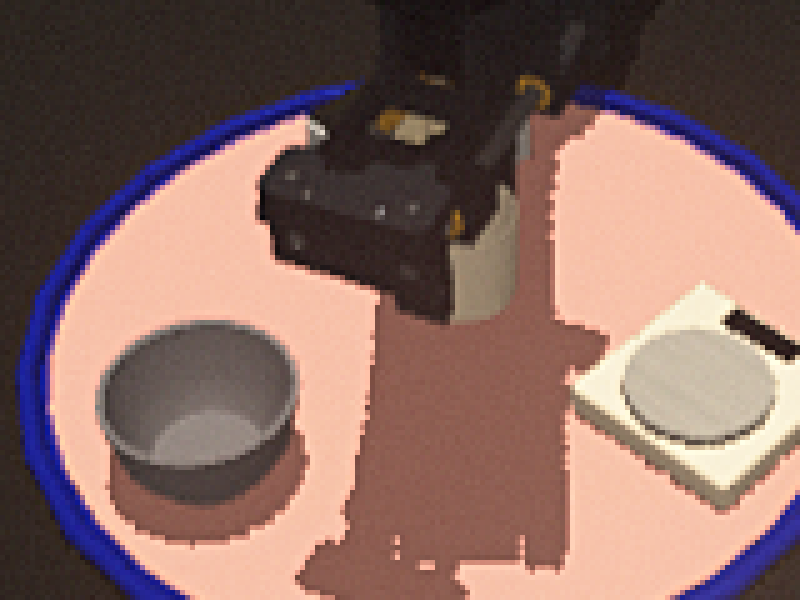

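```bash
python3 -m jog '[[1,0,0.03,0,0,0,0],[1,0,0.03,0,0,0,0],[1,0,0.015,0,0,0,0],[1,0,0.007,0,0,0,0],[1,0,0,0,0,0,0],[1,0,0,0,0,0,0],[1,0,0,0,0,0,0]]'
```

```text
clock: 13.55
ee_pos: [0.6336, 0.057, 0.0322]
tcp_rot: [-1.57, -0.002, -0.0]
contact_force: [0.0, -1.1, -0.0]
finger_gap: 0.046
```

```bash
python3 -m jog '[[1,0,0.004,0,0,0,0],[1,0,0,0,0,0,0],[1,0,0,0,0,0,0],[1,0,0,0,0,0,0]]'
```

```text
clock: 13.88
ee_pos: [0.6325, 0.0571, 0.0271]
tcp_rot: [-1.571, -0.0, 0.0]
contact_force: [0.3, 0.1, -0.9]
finger_gap: 0.0461
```

```bash
python3 -m jog '[[-1,0,0,0,0,0,0],[-1,0,0,0,0,0,0],[-1,0,0,0,0,0,0],[-1,0,0,0,0,0,0],[-1,0,-0.02,0,0,0,0],[-1,0,-0.03,0,0,0,0],[-1,0,-0.04,0,0,0,0],[-1,0,-0.04,0,0,0,0],[-1,0,-0.02,0,0,0,0],[-1,0,0,0,0,0,0]]'
```

```text
clock: 14.72
ee_pos: [0.6356, 0.0579, 0.1825]
tcp_rot: [-1.57, -0.009, -0.0]
contact_force: [0.4, -0.1, 1.3]
finger_gap: 0.0882
```

```bash
python3 -m jog '[[-1,-0.0125,0,0.0344,0,0,0],[-1,-0.0125,0,0.0344,0,0,0],[-1,-0.0125,0,0.0344,0,0,0],[-1,-0.0125,0,0.0344,0,0,0],[-1,-0.0125,0,0.0344,0,0,0],[-1,-0.0125,0,0.0344,0,0,0],[-1,-0.0125,0,0.0344,0,0,0],[-1,-0.0125,0,0.0344,0,0,0],[-1,-0.0125,0,0.0344,0,0,0],[-1,-0.0125,0,0.0344,0,0,0],[-1,-0.0125,0,0.0344,0,0,0],[-1,0,0,0,0,0,0]]'
python3 -m jog '[[-1,0,0,0,0,-0.125,0],[-1,0,0,0,0,-0.125,0],[-1,0,0,0,0,-0.125,0],[-1,0,0,0,0,-0.125,0],[-1,0,0,0,0,-0.125,0],[-1,0,0,0,0,-0.125,0],[-1,0,0,0,0,-0.125,0],[-1,0,0,0,0,-0.125,0],[-1,0,0,0,0,-0.125,0],[-1,0,0,0,0,-0.125,0],[-1,0,0,0,0,-0.125,0],[-1,0,0,0,0,-0.125,0]]'
python3 -m jog '[[-1,0,0,0,0,-0.071,0],[-1,0,0,0,0,0,0],[-1,0,0,0,0,0,0],[-1,0,0,0,0,0,0]]'
python3 - <<'E'
from h import *
im=get_image('wrist'); save(im,'w3.png'); print(im['origin'],sense()['ee_pos'])
for t,z in(('big_jar_mid',.026),('small_jar_mid',.017)):
  for m in mark_of('wrist',t)[:2]: print(t,m,px2w(im,m['point'],z))
T=get_image('top'); save(T,'t3.png')
f=lambda x,y,z: px2w(T,(x,y),z).round(4)
for m in mark_of('top','cup_mid')[:2]: print('top cup',m,px2w(T,m['point'],.025))
c=T['color'][90:240,240:400]
cv2.imwrite('pics/c3.png',cv2.cvtColor(cv2.resize(c,None,fx=4,fy=4,interpolation=0),cv2.COLOR_RGB2BGR))
E
```

```text
clock: 15.72
ee_pos: [0.4883, 0.4443, 0.1762]
tcp_rot: [-1.565, 0.004, 0.011]
contact_force: [-1.3, 0.8, 0.8]
finger_gap: 0.0882
clock: 16.72
ee_pos: [0.4946, 0.4349, 0.1757]
tcp_rot: [-1.57, 0.001, 1.506]
contact_force: [1.0, 0.3, -0.3]
finger_gap: 0.0882
clock: 17.05
ee_pos: [0.4947, 0.4352, 0.1762]
tcp_rot: [-1.57, 0.0, 1.569]
contact_force: [-0.4, 0.1, -0.7]
finger_gap: 0.0883
[0.41851616 0.43424193 0.30840096] [0.49474811 0.43535171 0.17638903]
big_jar_mid {'point': [320.9, 189.9], 'confidence': 0.56} [0.49821896 0.43466099 0.026     ]
small_jar_mid {'point': [133.5, 120.9], 'confidence': 0.77} [0.4354679  0.26469893 0.017     ]
top cup {'point': [301.5, 143.2], 'confidence': 0.72} [0.6394111  0.06363977 0.025     ]
top cup {'point': [468.6, 130.9], 'confidence': 0.69} [ 0.67226678 -0.39124085  0.025     ]
```

View pics/w3.png

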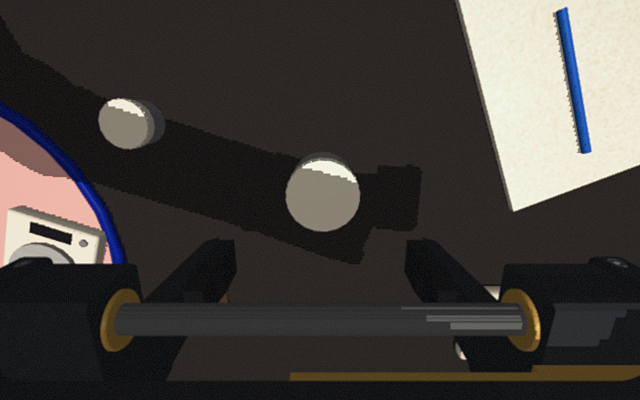

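View pics/c3.png

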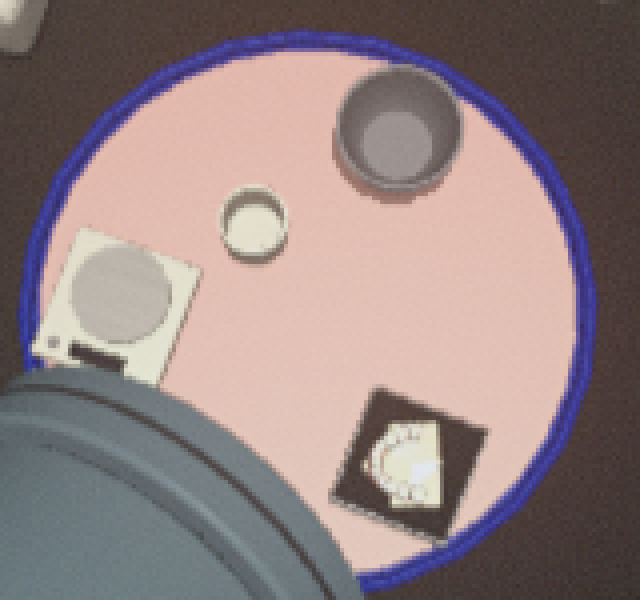

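```bash
python3 -m jog '[[-1,0,0.04,-0.0015,0,0,0],[-1,0,0.04,0,0,0,0],[-1,0,0.035,0,0,0,0],[-1,0,0.02,0,0,0,0],[-1,0,0.014,0,0,0,0],[-1,0,0,0,0,0,0],[-1,0,0,0,0,0,0],[1,0,0,0,0,0,0],[1,0,0,0,0,0,0],[1,0,0,0,0,0,0],[1,0,0,0,0,0,0],[1,0,0,0,0,0,0]]' 30
```

```text
clock: 18.3
ee_pos: [0.4969, 0.4361, 0.0288]
tcp_rot: [-1.572, -0.001, 1.571]
contact_force: [-0.7, -0.5, 5.0]
finger_gap: 0.0615
```

```bash
python3 - <<'E'
from h import *
im=get_image('wrist'); save(im,'w4.png'); print(sense()['ee_pos'],sense()['finger_gap'],sense()['contact_force'])
S=get_image('scene'); c=S['color'][200:320,400:560]
cv2.imwrite('pics/b1.png',cv2.cvtColor(cv2.resize(c,None,fx=5,fy=5,interpolation=0),cv2.COLOR_RGB2BGR))
E
```

```text
[0.49689839 0.43613765 0.02885997] 0.06148226420279722 [-0.07871689  0.42610631  5.51940004]
```

View pics/w4.png

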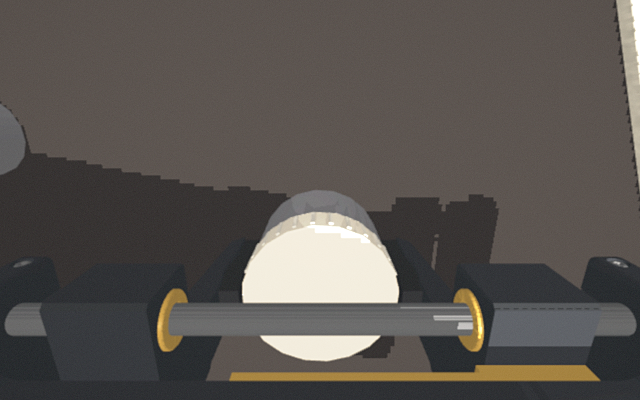

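View pics/b1.png

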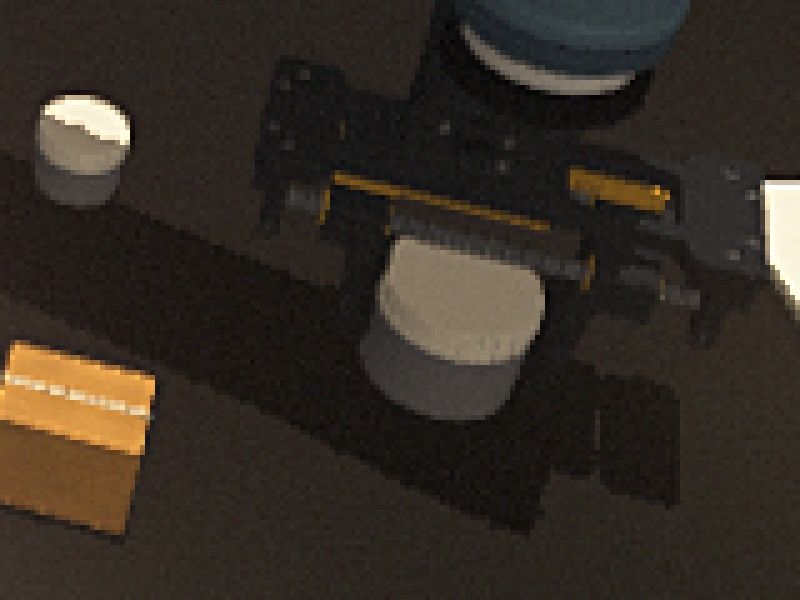

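```bash
python3 - <<'E'
from h import *
S=get_image('scene'); k=6; x0,y0=440,230
c=cv2.resize(S['color'][y0:y0+70,x0:x0+100],None,fx=k,fy=k,interpolation=0)
for z,r in((0,.0308),(.026,.0308),(.052,.032)):
    pts=np.array([w2px(S,[.497+r*np.cos(a),.436+r*np.sin(a),z]) for a in np.linspace(0,6.28,40)])
    cv2.polylines(c,[np.int32((pts-[x0-.5,y0-.5])*k)],True,(0,255,0),1)
cv2.imwrite('pics/b2.png',cv2.cvtColor(c,cv2.COLOR_RGB2BGR)); print(sense()['finger_gap'])
E
```

```text
0.062027532752598785
```

View pics/b2.png

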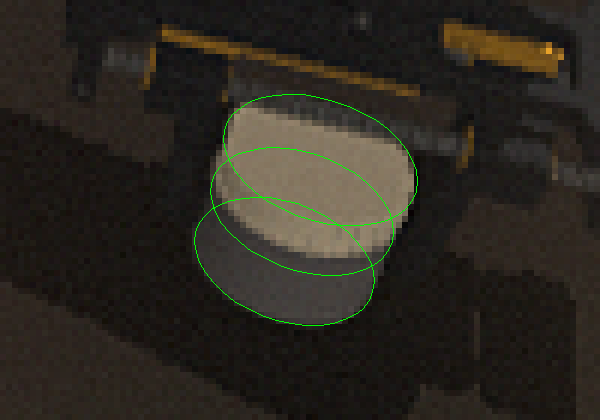

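```bash
python3 -m jog '[[1,0,-0.02,0,0,0,0],[1,0,-0.04,0,0,0,0],[1,0,-0.04,0,0,0,0],[1,0,0,0,0,0,0]]'
python3 -m jog '[[1,-0.0398,0,-0.0068,0,0,0],[1,-0.0398,0,-0.0068,0,0,0],[1,-0.0398,0,-0.0068,0,0,0],[1,-0.0398,0,-0.0068,0,0,0],[1,-0.0398,0,-0.0068,0,0,0],[1,-0.0398,0,-0.0068,0,0,0],[1,-0.0398,0,-0.0068,0,0,0],[1,-0.0398,0,-0.0068,0,0,0],[1,-0.0398,0,-0.0068,0,0,0],[1,-0.0398,0,-0.0068,0,0,0],[1,-0.0398,0,-0.0068,0,0,0],[1,-0.0398,0,-0.0068,0,0,0]]'
python3 -m jog '[[1,0,0,0,0,0,0],[1,0,0,0,0,0,0],[1,0,0,0,0,0,0],[1,0,0,0,0,0,0]]'
```

```text
clock: 18.78
ee_pos: [0.4987, 0.4391, 0.1354]
tcp_rot: [-1.578, -0.008, 1.571]
contact_force: [0.5, 2.1, -1.0]
finger_gap: 0.0613
clock: 19.78
ee_pos: [0.5778, -0.0444, 0.1275]
tcp_rot: [-1.57, 0.0, 1.571]
contact_force: [0.9, 0.2, -0.3]
finger_gap: 0.0615
clock: 20.12
ee_pos: [0.5777, -0.0402, 0.1277]
tcp_rot: [-1.571, -0.001, 1.573]
contact_force: [1.2, -0.3, -1.6]
finger_gap: 0.0616
```

```bash
python3 -m jog '[[1,-0.0015,0.03,-0.001,0,0,0],[1,0,0.03,0,0,0,0],[1,0,0.02,0,0,0,0],[1,0,0.008,0,0,0,0],[1,0,0.005,0,0,0,0],[1,0,0,0,0,0,0],[1,0,0,0,0,0,0],[1,0,0,0,0,0,0],[1,0,0,0,0,0,0]]'
```

```text
clock: 20.87
ee_pos: [0.5799, -0.0435, 0.0359]
tcp_rot: [-1.573, 0.0, 1.571]
contact_force: [-0.7, -0.3, -1.1]
finger_gap: 0.0616
```

```bash
python3 -m jog '[[1,0,0.002,0,0,0,0],[1,0,0,0,0,0,0],[1,0,0,0,0,0,0],[1,0,0,0,0,0,0]]'
```

```text
clock: 21.2
ee_pos: [0.5791, -0.0438, 0.0329]
tcp_rot: [-1.571, 0.0, 1.571]
contact_force: [-0.4, -0.3, 0.4]
finger_gap: 0.0616
```

```bash
python3 -m jog '[[-1,0,0,0,0,0,0],[-1,0,0,0,0,0,0],[-1,0,0,0,0,0,0],[-1,0,0,0,0,0,0],[-1,0,-0.02,0,0,0,0],[-1,0,-0.03,0,0,0,0],[-1,0,-0.04,0,0,0,0],[-1,0,-0.04,0,0,0,0],[-1,0,-0.02,0,0,0,0],[-1,0,0,0,0,0,0]]'
python3 -m jog '[[-1,0.0343,0,0.016,0,0,0],[-1,0.0343,0,0.016,0,0,0],[-1,0.0343,0,0.016,0,0,0],[-1,0.0343,0,0.016,0,0,0],[-1,0.0343,0,0.016,0,0,0],[-1,0.0343,0,0.016,0,0,0],[-1,0.0343,0,0.016,0,0,0],[-1,0.0343,0,0.016,0,0,0],[-1,0.0343,0,0.016,0,0,0],[-1,0,0,0,0,0,0],[-1,0,0,0,0,0,0],[-1,0,0,0,0,0,0]]'
python3 - <<'E'
from h import *
im=get_image('wrist'); save(im,'w5.png'); print(im['origin'],sense()['ee_pos'])
for m in mark_of('wrist','small_jar_mid')[:2]: print(m,px2w(im,m['point'],.017))
T=get_image('top')
for m in mark_of('top','big_jar_mid')[:2]: print('top big',m,px2w(T,m['point'],.030))
c=T['color'][90:240,240:400]
cv2.imwrite('pics/b3.png',cv2.cvtColor(cv2.resize(c,None,fx=4,fy=4,interpolation=0),cv2.COLOR_RGB2BGR))
S=get_image('scene')
for m in mark_of('scene','big_jar_mid')[:2]: print('sc big',m,px2w(S,m['point'],.030))
c=S['color'][180:300,210:370]
cv2.imwrite('pics/b4.png',cv2.cvtColor(cv2.resize(c,None,fx=5,fy=5,interpolation=0),cv2.COLOR_RGB2BGR))
E
```

```text
clock: 22.03
ee_pos: [0.582, -0.043, 0.1878]
tcp_rot: [-1.579, 0.0, 1.571]
contact_force: [0.6, -0.2, 0.1]
finger_gap: 0.088
clock: 23.03
ee_pos: [0.435, 0.2643, 0.182]
tcp_rot: [-1.57, 0.001, 1.571]
contact_force: [-0.0, -1.0, -0.2]
finger_gap: 0.0885
[0.358823   0.26318355 0.3142241 ] [0.43548807 0.2635585  0.18203137]
{'point': [321.3, 184.6], 'confidence': 0.79} [0.43724268 0.26396149 0.017     ]
top big {'point': [344.8, 164.3], 'confidence': 0.89} [ 0.5795026 -0.0529869  0.03     ]
sc big {'point': [271.9, 228.8], 'confidence': 0.85} [ 0.57778029 -0.04828776  0.03      ]
```

View pics/w5.png

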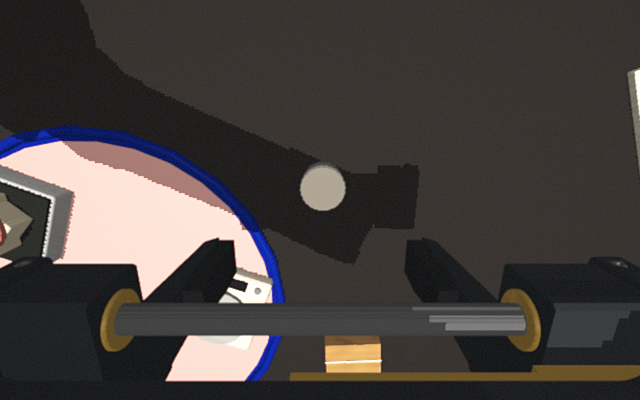

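View pics/b3.png

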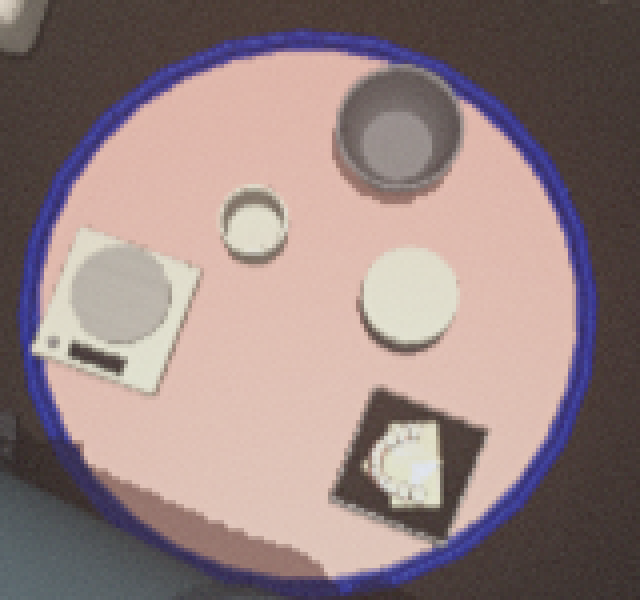

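View pics/b4.png

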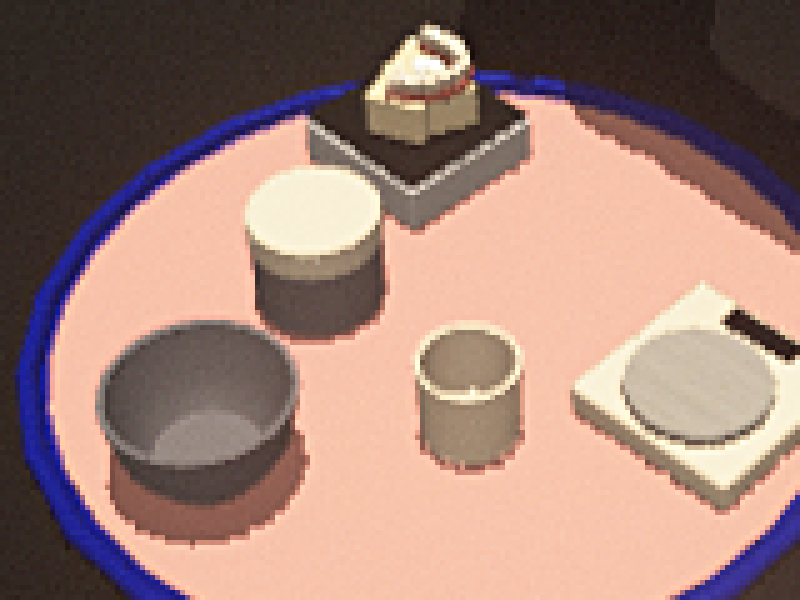

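```bash
python3 - <<'E'
from h import *
T=get_image('top');S=get_image('scene');W=get_image('wrist')
f=lambda x,y,z: px2w(T,(x/4+240-.4,y/4+90-.4),z).round(4)
big=f(411,297,.056); cup=f(254,219,.046); bo=f(399,130,.049)
print('big lid',big,'scene',px2w(S,(314/5+210-.4,214/5+180-.4),.056),'cup',cup,'scene',px2w(S,(469.5/5+210-.4,362/5+180-.4),.046),'bowl',bo)
V=np.array([[.4665,-.0455],[.691,-.039],[.5727,.152]])
for p in(big,cup,[.5791,-.0438]): print([np.linalg.norm(V[i]-p[:2]).round(4) for i in range(3)])
print('small lid',px2w(W,(322.5,188.5),.034))
E
```

```text
big lid [ 0.575  -0.0447  0.056 ] scene [ 0.58263901 -0.04207834  0.056     ] cup [0.6304 0.0585 0.046 ] scene [0.63365253 0.0604355  0.046     ] bowl [ 0.6902 -0.0383  0.049 ]
[np.float64(0.1085), np.float64(0.1161), np.float64(0.1967)]
[np.float64(0.1941), np.float64(0.1148), np.float64(0.1099)]
[np.float64(0.1126), np.float64(0.112), np.float64(0.1959)]
small lid [0.43711095 0.26543736 0.034     ]
```

```bash
python3 -m jog '[[-1,0.001,0.04,-0.0015,0,0,0],[-1,0,0.04,0,0,0,0],[-1,0,0.035,0,0,0,0],[-1,0,0.028,0,0,0,0],[-1,0,0.014,0,0,0,0],[-1,0,0.006,0,0,0,0],[-1,0,0,0,0,0,0],[-1,0,0,0,0,0,0]]'
python3 -m jog '[[1,0,0,0,0,0,0],[1,0,0,0,0,0,0],[1,0,0,0,0,0,0],[1,0,0,0,0,0,0],[1,0,0,0,0,0,0],[1,0,0,0,0,0,0],[1,0,0,0,0,0,0],[1,0,0,0,0,0,0]]' 20
python3 - <<'E'
from h import *
S=get_image('scene'); k=8; x0,y0=385,200;s=sense();e=s['ee_pos'];print(e,s['finger_gap'])
c=cv2.resize(S['color'][y0:y0+60,x0:x0+70],None,fx=k,fy=k,interpolation=0)
for z,r in((0,.0203),(.034,.021)):
    pts=np.array([w2px(S,[e[0]+r*np.cos(a),e[1]+r*np.sin(a),z]) for a in np.linspace(0,6.28,40)])
    cv2.polylines(c,[np.int32((pts-[x0-.5,y0-.5])*k)],True,(0,255,0),1)
cv2.imwrite('pics/s1.png',cv2.cvtColor(c,cv2.COLOR_RGB2BGR))
E
```

```text
clock: 24.15
ee_pos: [0.4371, 0.2668, 0.0208]
tcp_rot: [-1.572, -0.001, 1.571]
contact_force: [0.5, 0.2, -0.3]
finger_gap: 0.0883
clock: 24.82
ee_pos: [0.4365, 0.2661, 0.0197]
tcp_rot: [-1.571, 0.0, 1.571]
contact_force: [0.2, -0.0, -0.1]
finger_gap: 0.0395
[0.4364249  0.26605239 0.01965637] 0.039927418657710066
```

View pics/s1.png

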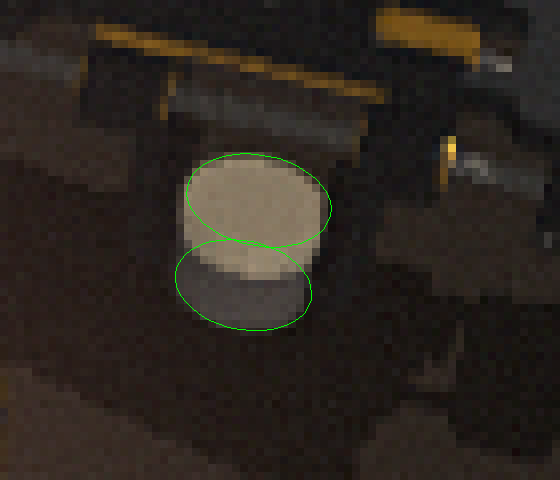

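```bash
python3 -m jog '[[1,0,-0.02,0,0,0,0],[1,0,-0.04,0,0,0,0],[1,0,-0.04,0,0,0,0],[1,0,-0.02,0,0,0,0],[1,0,0,0,0,0,0]]'
python3 -m jog '[[1,-0.0344,0,-0.0158,0,0,0],[1,-0.0344,0,-0.0158,0,0,0],[1,-0.0344,0,-0.0158,0,0,0],[1,-0.0344,0,-0.0158,0,0,0],[1,-0.0344,0,-0.0158,0,0,0],[1,-0.0344,0,-0.0158,0,0,0],[1,-0.0344,0,-0.0158,0,0,0],[1,-0.0344,0,-0.0158,0,0,0],[1,-0.0344,0,-0.0158,0,0,0],[1,0,0,0,0,0,0],[1,0,0,0,0,0,0],[1,0,0,0,0,0,0]]'
python3 -m jog '[[1,0,0,0,0,0,0],[1,0,0,0,0,0,0]]'
```

```text
clock: 25.28
ee_pos: [0.4385, 0.2679, 0.1438]
tcp_rot: [-1.577, -0.004, 1.571]
contact_force: [-0.4, 0.1, -0.6]
finger_gap: 0.0396
clock: 26.28
ee_pos: [0.5779, -0.0428, 0.1387]
tcp_rot: [-1.569, -0.001, 1.571]
contact_force: [-0.4, 0.6, -1.1]
finger_gap: 0.0395
clock: 26.45
ee_pos: [0.5782, -0.0417, 0.1395]
tcp_rot: [-1.57, -0.0, 1.574]
contact_force: [0.4, -0.2, 0.0]
finger_gap: 0.0397
```

```bash
python3 -m jog '[[1,-0.0015,0.025,-0.001,0,0,0],[1,0,0.02,0,0,0,0],[1,0,0.01,0,0,0,0],[1,0,0.005,0,0,0,0],[1,0,0,0,0,0,0],[1,0,0,0,0,0,0],[1,0,0,0,0,0,0],[1,0,0,0,0,0,0],[1,0,0,0,0,0,0]]'
python3 - <<'E'
from h import *
S=get_image('scene');print(sense()['ee_pos'],sense()['contact_force'])
c=S['color'][180:300,210:370]
cv2.imwrite('pics/s2.png',cv2.cvtColor(cv2.resize(c,None,fx=5,fy=5,interpolation=0),cv2.COLOR_RGB2BGR))
E
```

```text
clock: 27.2
ee_pos: [0.5803, -0.045, 0.0805]
tcp_rot: [-1.572, 0.0, 1.571]
contact_force: [-0.3, -1.0, -1.6]
finger_gap: 0.0392
[ 0.58012365 -0.04502436  0.08032596] [ 0.1544159  -0.52704906 -0.5886671 ]
```

View pics/s2.png

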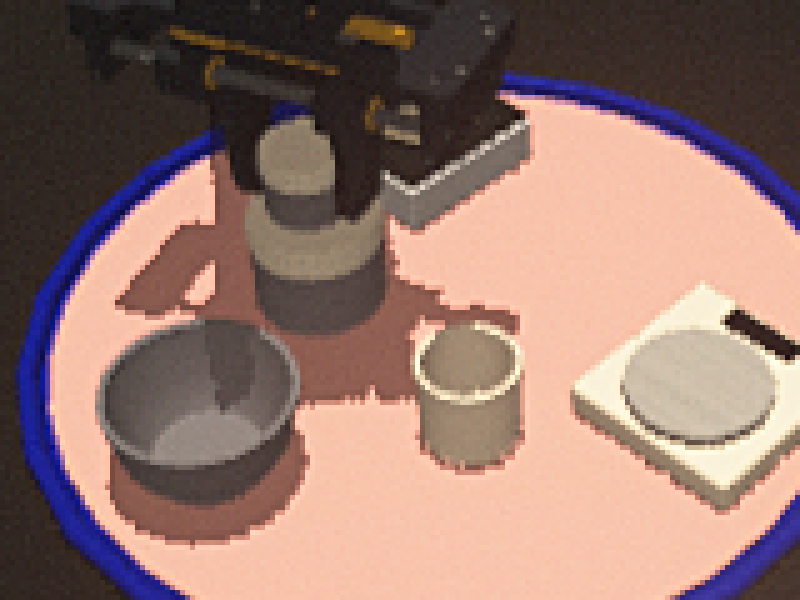

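```bash
python3 -m jog '[[1,0.001,0.0035,0.001,0,0,0],[1,0,0,0,0,0,0],[1,0,0,0,0,0,0],[1,0,0,0,0,0,0],[1,0,0,0,0,0,0]]'
```

```text
clock: 27.67
ee_pos: [0.5788, -0.044, 0.0762]
tcp_rot: [-1.571, -0.0, 1.571]
contact_force: [-1.1, 0.3, -0.9]
finger_gap: 0.0392
```

```bash
python3 -m jog '[[1,0,0,0,0,0,0],[-1,0,0,0,0,0,0],[-1,0,0,0,0,0,0],[-1,0,0,0,0,0,0],[-1,0,0,0,0,0,0],[-1,0,-0.02,0,0,0,0],[-1,0,-0.03,0,0,0,0],[-1,0,-0.04,0,0,0,0],[-1,0,-0.04,0,0,0,0],[-1,0,0,0,0,0,0]]'
python3 -m jog '[[-1,0.035,0,0.01,0,0,0],[-1,0.035,0,0.01,0,0,0],[-1,0.035,0,0.01,0,0,0],[-1,0.035,0,0.01,0,0,0],[-1,0.035,0,0.01,0,0,0],[-1,0.035,0,0.01,0,0,0],[-1,0.035,0,0.01,0,0,0],[-1,0.035,0,0.01,0,0,0],[-1,0,0,0,0,0,0],[-1,0,0,0,0,0,0],[-1,0,0,0,0,0,0]]'
python3 - <<'E'
from h import *
S=get_image('scene');T=get_image('top');save(T,'tf.png');save(S,'sf.png')
c=S['color'][180:300,210:370]
cv2.imwrite('pics/s3.png',cv2.cvtColor(cv2.resize(c,None,fx=5,fy=5,interpolation=0),cv2.COLOR_RGB2BGR))
c=T['color'][90:240,240:400]
cv2.imwrite('pics/s4.png',cv2.cvtColor(cv2.resize(c,None,fx=4,fy=4,interpolation=0),cv2.COLOR_RGB2BGR))
for t,z in(('bottle_mid',.042),('carton_mid',.025),('big_jar_mid',.03),('small_jar_mid',.073),('cup_mid',.025),('jaw_mid',.052)):
    print(t,[px2w(T,m['point'],z)[:2].round(4) for m in mark_of('top',t)[:2]],[px2w(S,m['point'],z)[:2].round(4) for m in mark_of('scene',t)[:2]])
E
```

```text
clock: 28.5
ee_pos: [0.5828, -0.0429, 0.2136]
tcp_rot: [-1.582, 0.0, 1.571]
contact_force: [1.8, 0.5, 0.7]
finger_gap: 0.088
clock: 29.42
ee_pos: [0.4989, 0.2353, 0.2059]
tcp_rot: [-1.571, 0.001, 1.571]
contact_force: [-0.3, 0.5, -0.0]
finger_gap: 0.0876
bottle_mid [array([ 0.5224, -0.4136])] [array([ 0.5257, -0.4169])]
carton_mid [array([0.6149, 0.2991])] [array([0.6167, 0.2998])]
big_jar_mid [array([ 0.5773, -0.0422])] [array([ 0.5818, -0.0376])]
small_jar_mid [array([ 0.5703, -0.047 ])] [array([ 0.5807, -0.0383])]
cup_mid [array([ 0.6644, -0.3968]), array([0.6411, 0.0658])] [array([0.6309, 0.0582]), array([ 0.6764, -0.39  ])]
jaw_mid [] [array([ 0.4691, -0.0516])]
```

View pics/s3.png

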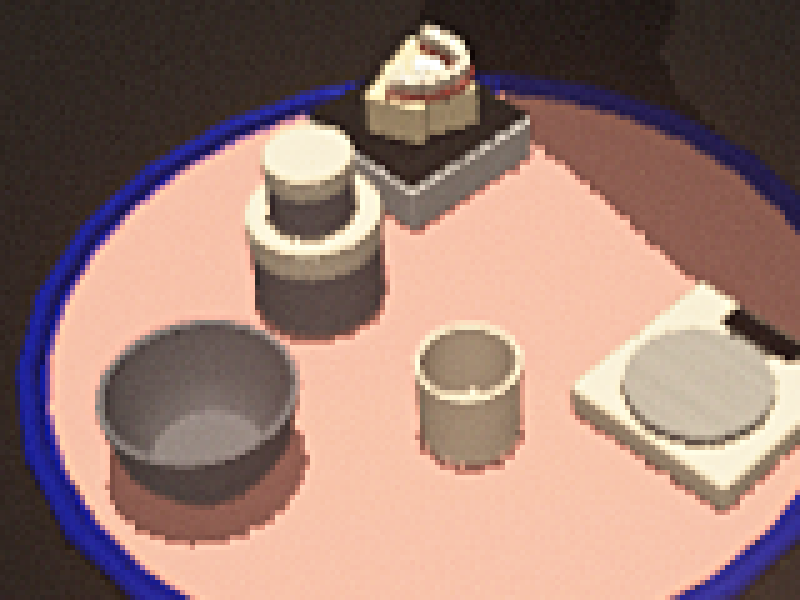

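View pics/s4.png

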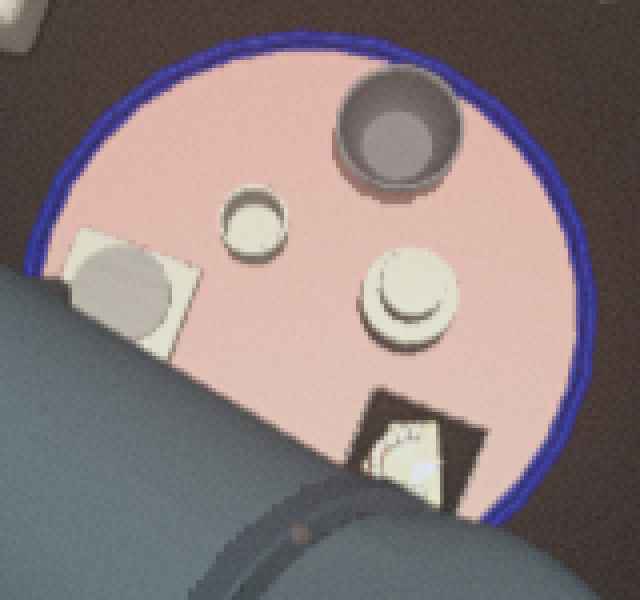

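```bash
python3 -c "
from rig import *
s=sense();print(s['clock'],abs(s['joint_velocities']).max());print(sign_off())"
```

```text
30.1167 0.0026627838098956763
the job is handed in; nothing more can be done
None
```

The tray is set out and handed in at about 30 s of the 99 s allowed. `sign_off()` gave no verdict, so the figures below are my own camera and arm readings.

| Item | Where it ended up | Allowed |
|---|---|---|
| Jaw | Teeth up on the stand, about 3.5 mm off centre | 14 mm |
| Big jar | At about (0.579, -0.044), 112–113 mm from stand and bowl, 196 mm from scale | 98.5–126.5 mm; 181–209 mm |
| Small jar | Within about 2 mm of the middle of the big jar's lid | 11 mm |
| Cup | 110–115 mm from bowl and scale, 194 mm from stand | 98.5–126.5 mm; 181–209 mm |

- **State at hand-in:** Everything looked upright in the last pictures, and the gripper was open and clear of everything.
- **Bottle and carton:** I never touched either one. The carton reads within 5 mm of its first position. The bottle readings before and after differ by 8–15 mm depending on the camera. The two cameras already disagreed by 21 mm on it at the start, so I take that as network error.
- **Disagreements:** The networks' points for the jaw, cup and jars were up to about 1 cm off the outlines and the arm pose. The top camera's last look also missed the jaw, which was partly behind the arm. For jaw, cup and jars I relied on the outlines and the arm pose. The big jar's lid, read from its outline, came out about 4 mm either side of the arm-pose position in the two cameras, still within limits.

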